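# Return a panel meter to the sprung storage rack

## Task

Put the slim meter that stands by itself on the bench back into the storage rack, directly beside the one tall meter, on its left as the robot sees it. The row is shut there: first nudge the meters on either side apart, gently, never pressing either sprung end pad in by more than 3 mm, then slide the meter down between them without ramming it, until it stands fully home on the rack floor. Let go, leaving all five meters upright in the rack and the other things on the bench where they are.

Things in the scene. Friction and masses are not known exactly. Their poses are not given: they have to be found in the camera images.
- rack: fixed aluminium storage rack. Origin: centre of its underside, on the bench; y runs along the row to the robot's left, x across it. Base plate 100 (x) x 236 (y) x 6 mm. Two 12 mm round rods along y guide the meters: axes at x = +-36 mm, 14 mm above the bench, so 2 mm is free on either side of a meter; a foot that catches on a rod must be shifted off it
- rack_floor (a point): centre of the rack floor the meters stand on, 6 mm above the bench. A fixed end frame (200 mm long, plates 68 mm high, a sprung pad inside each) is clamped up to 12 mm off the rack's middle along y: its place is NOT measured, find it by touch. Free length between its pads is 148 mm, 2 mm LESS than five meters: the last must be pressed down between its neighbours with 4 to 15 N
- pad_right (a joint): how far the sprung pad at the -y end is pressed in, m: 0 at rest (face 74 mm from the end frame's middle), grows towards its end plate, stop at 0.008. Spring 3 N per mm, well damped, no preload. Rubber face 46 x 46 mm, 17 to 63 mm above the bench
- pad_left (a joint): the same for the sprung pad at the +y end
- meter_loose_mid (a point): centre, half-way up (38 mm above its foot), of the slim grey meter standing by itself upright on the bench: 56 mm deep (x), 30 mm thick (y), 76 mm high, 0.14 to 0.28 kg; flat upright faces, bottom edges along x rounded 4 mm, top edges 3 mm. Black-and-white dial on its +x end
- meter_tall_mid (a point): centre, half-way up (44 mm above its foot), of the one tall slim meter in the rack's row: 56 (x) x 30 (y) x 88 mm high, 0.23 kg, otherwise like the loose one but with no paper label on its top. It may be any of the first three in the row counted from the -y end. Axes as the rack's
- meter_a_mid (a point): centre, half-way up (38 mm above its foot), of one of the three ordinary slim meters in the row: 56 (x) x 30 (y) x 76 mm high, 0.2 kg; any order. Axes as the rack's. At the start the row of four stand together with less than 1 mm between them, 3 to 23 mm free at either end; dragged along the rack floor each resists with 1 to 3 N
- meter_b_mid (a point): centre, half-way up (38 mm above its foot), of one of the three ordinary slim meters in the row: 56 (x) x 30 (y) x 76 mm high, 0.2 kg; any order. Axes as the rack's. At the start the row of four stand together with less than 1 mm between them, 3 to 23 mm free at either end; dragged along the rack floor each resists with 1 to 3 N
- meter_c_mid (a point): centre, half-way up (38 mm above its foot), of one of the three ordinary slim meters in the row: 56 (x) x 30 (y) x 76 mm high, 0.2 kg; any order. Axes as the rack's. At the start the row of four stand together with less than 1 mm between them, 3 to 23 mm free at either end; dragged along the rack floor each resists with 1 to 3 N
- meter_square: bystander: big square panel meter, 90 x 90 mm, 65 mm deep; origin under its centre
- meter_small: bystander: small square panel meter, 55 x 55 mm, 50 mm deep; origin under its centre
- jar_a: bystander: screw-top jar of components, 60 mm across, 85 mm high; origin under its centre
- jar_b: bystander: screw-top jar of components, 56 mm across, 75 mm high; origin under its centre
There are look-alikes about, which are no part of the job. Leave any blue look-alike of the part that bears meter_b_mid alone. What is shaped like the part that bears meter_c_mid but turquoise is not meant.

How it is judged:
By the outcome, as a careful person would: the job done as asked, in the order asked, and still so for the second after the job is handed in, with the robot touching nothing.
It also fails if it takes over 72 s, if anything falls off the work surface, if the arm or the gripper's body presses on something with over 40 N, if the wrist force passes 120 N, or if a joint passes its speed limit or range.

## Robot

A 6-joint arm with a two-finger parallel gripper is mounted at the origin on the work surface. World frame = base frame: x ahead of the robot, y to its left, z up, the work surface at z = 0. Lengths are in m, angles in rad, forces in N, time in s.
With the tool pointing down it reaches from about 0.375 to 0.925 m from the base axis. Payload 5.7 kg.
Tool frame: the origin (TCP) lies midway between the tips of the shut fingers; the grasp point (between the pads) lies 19 mm behind it; z points along the fingers, y is the line along which they close (so a half turn about z gives the same grasp; the last joint's range is limited). The gripper opens to 88 mm and grips with 3 to 60 N. Pads are 20 mm wide; open, the fingers measure 115 mm over their backs; the gripper's body (75 mm by 178 mm) begins 61 mm behind the grasp point.
Start: joints at [-1.442, 0.359, 1.51, -0, 1.272, -0.115], TCP at [0.145, -0.582, 0.223] pointing down, gripper open.
Joint ranges: [-2.97, 2.97], [-1.01, 2.36], [0.21, 2.38], [-0.96, 4.11], [0.2, 2.71], [-2.98, 2.98]. Speed limits (rad/s): [2.39, 2.39, 3.14, 3.14, 3.14, 3.14].

## Interface

Orientations are given as a unit quaternion [x, y, z, w].
In Python, from bench import move_ptp, servo_line, goto_joints, move_gripper, sleep, inverse_kinematics, capture, PlanningError, close_job, spot_in, silhouettes, current_clock, current_joint_pos, current_qvel, current_joint_torque, current_position, current_orientation, current_force, current_torque, current_finger_gap, current_grip_force gives the robot as it stands. Calls block until the motion is done:
- move_ptp(position, orientation): joint-space move of the TCP to a pose.
- servo_line(position, orientation=None, rate=0.15, contact_N=None): straight line of the TCP; orientation=None keeps the orientation; rate is the mean speed in m/s. With contact_N (N) it stops when the force on the tool has changed by that much, and returns True; else False.
- goto_joints(angles): joint-space move.
- move_gripper(opening): finger opening in m; the grip force is fixed at half the most; returns when the fingers have stopped.
- sleep(seconds).
- inverse_kinematics(position, orientation): joint angles nearest the present ones, or None.
- capture(name): name is "scene" or "top" or "wrist"; returns a dict with "image" (420x560x3 uint8, blue, green, red), "range_z" (420x560 float32, m along the optical axis (not along the pixel's ray), 0 where there is no reading), "intrinsics" (3x3 intrinsics, pixels), "k1" (the pictures are not rectified: a ray, as slopes to the right and down, at radius r is drawn at 1 + k1 r^2 times it, then the intrinsics apply), "R" (3x3) and "t" (3): a world point X has camera coordinates R X + t. Camera axes: x right, y down, z forward; pixel columns grow to the right and rows downward; lengths in m; the calibration is good to about 2 mm. A picture is of the moment at which its call begins.
A pose or a line that the arm cannot do raises PlanningError and nothing moves.
- close_job(): hands the job in; it is judged then, once.
Trained networks look in the newest picture that a camera, given by its name, has taken for a name from the list of things; names that differ only in an ending like _2 or _b are one class to them, and where a whole thing is asked for, a point or a joint stands for the part that bears it (a point fixed in the world has none). Each returns a list of dicts, best first, with "conf" (0 to 1); they miss things now and then, are a little off and sometimes report something else, mostly with a low value. They report only what shows in the picture. A call takes as long as a camera call. They do not tell look-alikes from the thing itself.
- spot_in(camera, query): "xy" ([column, row] in pixels, amid what is visible of it).
- silhouettes(camera, query): "region" (420x560 bool, what is visible of it) and "xy" ([column, row] in pixels, amid what is visible of it).
Readings, each from a call of its own:
- current_clock(): time.
- current_joint_pos(): joint angles.
- current_qvel(): joint speeds.
- current_joint_torque(): joint torques, N m.
- current_position(): TCP position.
- current_orientation(): TCP orientation.
- current_force(): force on the tool from outside, world axes, zero at the start.
- current_torque(): the same for the moment, N m.
- current_finger_gap(): finger opening in m.
- current_grip_force(): force on a finger pad.
Only numpy, scipy, OpenCV 4.12 (cv2) and the standard library are available. Lean on these libraries where they do the work, as an engineer would, in place of code of your own. Each camera call takes 0.05 s, during which the arm holds its last target. There are 200 camera calls.

## Working session

There is one attempt and no reset: what is moved stays moved. The work goes in short steps, each a Python script; the robot and the scene stay as the last script left them, time stands still between calls to the robot, and variables do not carry over. Pictures are saved under pics/ and viewed, at most 10 in all, crops included, and the job is handed in when it is done.

```bash
ls; mkdir -p pics; python3 - <<'E'
from bench import *
import cv2,numpy as np
for n in ["scene","top"]:
    c=capture(n); cv2.imwrite(f"pics/{n}0.png",c["image"])
    print(n,c["t"],c["R"].tolist(),c["k1"],c["intrinsics"].tolist())
    for q in ["rack","meter_loose_mid","meter_tall_mid","meter_square","jar_a"]:
        print(q,[(np.round(d["xy"]).tolist(),round(d["conf"],2)) for d in spot_in(n,q)])
print(current_clock())
E
```

```text
pics
scene [ 0.27813502 -0.34733376  1.55182662] [[-0.3351411254017182, 0.9421675451185656, 0.0008619685173218965], [0.7710302260452161, 0.27479093711171293, -0.5744582938786147], [-0.5414728216532498, -0.19185999532607545, -0.8185333991990464]] -0.10684655748832707 [[458.57886716206883, 0.0, 281.47274909219647], [0.0, 458.57886716206883, 205.35257082436613], [0.0, 0.0, 1.0]]
rack [([336.0, 240.0], 0.88)]
meter_loose_mid []
meter_tall_mid []
meter_square [([205.0, 234.0], 0.6)]
jar_a [([196.0, 138.0], 0.96), ([363.0, 223.0], 0.72), ([331.0, 313.0], 0.63), ([262.0, 278.0], 0.56)]
top [-0.12964618  0.56488086  1.27571807] [[0.010625663766612963, -0.9999435450191386, -4.521146397027124e-05], [-0.995179791697183, -0.010570634688050098, -0.09749586596283356], [0.09748988392171726, 0.001080951825652115, -0.9952359288510844]] -0.0790455117448999 [[490.15785215455736, 0.0, 279.49716073686596], [0.0, 490.15785215455736, 206.2796709806546], [0.0, 0.0, 1.0]]
rack [([221.0, 226.0], 0.84)]
meter_loose_mid [([310.0, 261.0], 0.77), ([266.0, 144.0], 0.44)]
meter_tall_mid [([182.0, 225.0], 0.55)]
meter_square [([170.0, 233.0], 0.22)]
jar_a [([197.0, 129.0], 0.93), ([398.0, 286.0], 0.82)]
0.6
```

View pics/scene0.png

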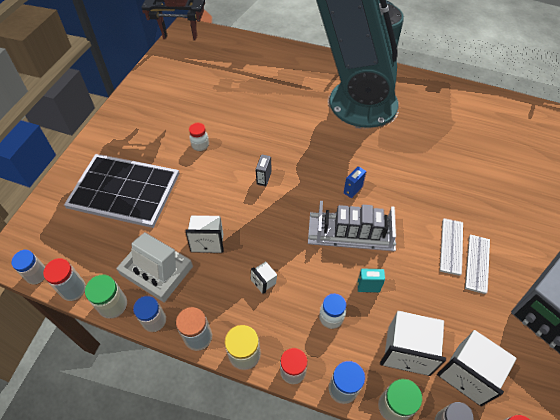

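View pics/top0.png

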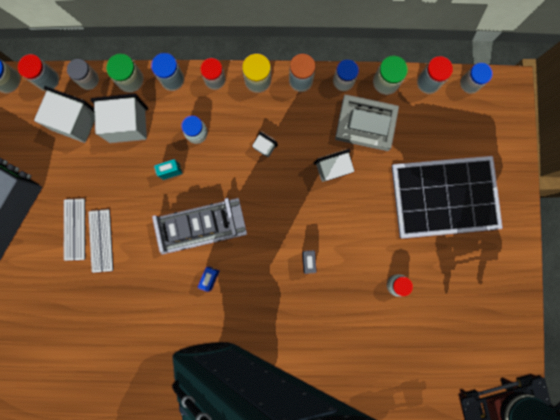

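The top view shows three candidates for the loose meter. The grey one at (310,261) stands alone, the blue look-alike is at (208,279), and the turquoise one is at (168,169). Grey fits the description. The rack is at (200,226), yawed about 10°. Next I'll measure positions and enlarge.

```bash
cat > h.py <<'E'
from bench import *
import cv2,numpy as np
from scipy.spatial.transform import Rotation as Rot
def rays(c):
    K=np.array(c["intrinsics"]);v,u=np.mgrid[0:420,0:560]
    p=np.stack([u,v],-1).reshape(-1,1,2).astype(np.float64)
    return cv2.undistortPoints(p,K,np.array([c["k1"],0,0,0,0.])).reshape(420,560,2)
def cloud(c):
    r=rays(c);z=c["range_z"].astype(float)
    P=np.dstack([r*z[...,None],z])
    X=(P-np.array(c["t"]))@np.array(c["R"]); X[z==0]=np.nan
    return X
def down(yaw): # tool z down, tool y along world dir yaw (y axis at angle yaw+90deg)
    c,s=np.cos(yaw),np.sin(yaw)
    y=np.array([-s,c,0]);z=np.array([0,0,-1.]);x=np.cross(y,z)
    return Rot.from_matrix(np.c_[x,y,z]).as_quat()
def box(mask,X):
    p=X[mask];p=p[~np.isnan(p).any(1)]
    return p
E
python3 - <<'E'
from h import *
c=capture("top");X=cloud(c)
cv2.imwrite("pics/crop1.png",cv2.resize(c["image"][120:300,130:340],None,fx=3.3,fy=3.3,interpolation=cv2.INTER_CUBIC))
def info(n,m,zlo,zhi):
    p=X[m&(X[...,2]>zlo)&(X[...,2]<zhi)]
    r=cv2.minAreaRect((p[:,:2]*1000).astype(np.float32));print(n,len(p),np.round(np.median(p,0),4),r)
B=lambda r0,r1,c0,c1:np.pad(np.ones((r1-r0,c1-c0),bool),((r0,420-r1),(c0,560-c1)))
info("loose",B(235,285,290,330),.066,.09)
info("blue",B(255,300,190,230),.06,.1)
m=B(190,260,145,250)
info("rack lo",m,.003,.012);info("rack plates",m,.06,.07);info("tops",m,.075,.088);info("tall",m,.09,.1);info("all",m,.004,.1)
z=X[m][:,2];print(np.histogram(z[~np.isnan(z)],np.arange(0,.11,.005)))
print(current_position(),Rot.from_quat(current_orientation()).as_matrix().round(3).tolist())
E
```

```text
loose 268 [ 0.4205 -0.2     0.0764] ((420.67425537109375, -200.7222900390625), (56.45168685913086, 29.956361770629883), 4.693685054779053)
blue 271 [0.3746 0.0581 0.0768] ((374.81146240234375, 59.658721923828125), (31.552490234375, 54.6928596496582), 68.06043243408203)
rack lo 1543 [0.5265 0.0488 0.0051] ((517.4215698242188, 100.11138916015625), (187.5279998779297, 284.5354309082031), 0.773330807685852)
rack plates 327 [0.5101 0.0512 0.0662] ((510.52667236328125, 96.61836242675781), (94.33596801757812, 199.92990112304688), 14.328780174255371)
tops 779 [0.5107 0.0899 0.0828] ((507.1435241699219, 116.55418395996094), (62.897735595703125, 149.53933715820312), 9.86163330078125)
tall 262 [0.5058 0.1196 0.0948] ((511.76953125, 91.73445892333984), (56.17612838745117, 88.22309875488281), 12.45859432220459)
all 3709 [0.5099 0.0868 0.0226] ((517.4224853515625, 100.11112976074219), (187.501953125, 284.5485534667969), 0.767711877822876)
(array([2458,  694,  225,  407,  256,   51,   34,   33,   41,   36,   56,
         43,  127,  200,   90,   97,  520,  184,  137,  125,    3]), array([0.   , 0.005, 0.01 , 0.015, 0.02 , 0.025, 0.03 , 0.035, 0.04 ,
       0.045, 0.05 , 0.055, 0.06 , 0.065, 0.07 , 0.075, 0.08 , 0.085,
       0.09 , 0.095, 0.1  , 0.105]))
[ 0.14482252 -0.58222759  0.22263728] [[0.97, 0.241, 0.0], [0.241, -0.97, 0.0], [0.0, -0.0, -1.0]]
```

View pics/crop1.png

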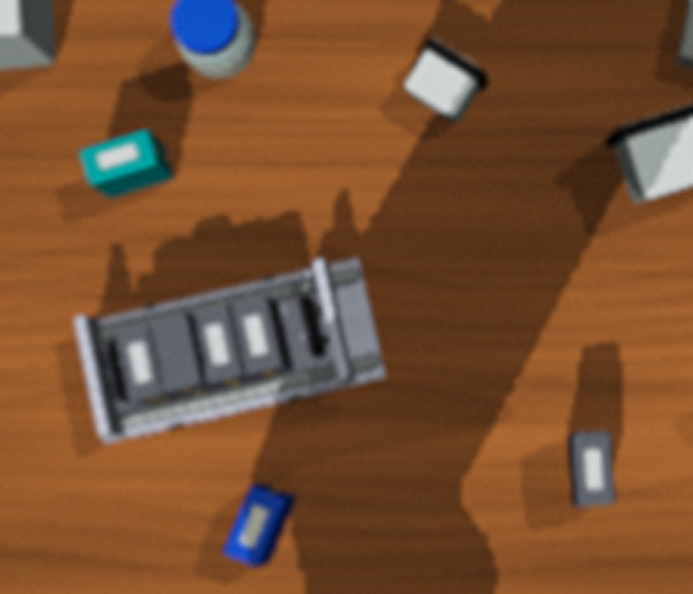

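The grey one is confirmed as loose. The row from +y (image left) is: labelled, unlabelled (the tall one, third from -y), labelled, labelled. The slot is therefore between the tall meter and the +y-end meter. Now a closer wrist view.

```bash
python3 - <<'E'
from h import *
psi=np.radians(12.5)
for y in (psi-np.pi/2,psi+np.pi/2):
    q=inverse_kinematics([.50,.085,.33],down(y));print(q)
    for p in ([.42,-.2,.1],[.51,.09,.05]): print(inverse_kinematics(p,down(y)))
y=psi-np.pi/2
q1=inverse_kinematics([.50,.085,.33],down(psi-np.pi/2));q2=inverse_kinematics([.50,.085,.33],down(psi+np.pi/2))
y= psi-np.pi/2 if (q2 is None or (q1 is not None and abs(q1[5])<abs(q2[5]))) else psi+np.pi/2
move_ptp([.50,.085,.33],down(y));print(y,current_clock())
c=capture("wrist");cv2.imwrite("pics/w1.png",c["image"]);np.savez("w1.npz",**c)
print((-np.array(c["R"]).T@c["t"]),np.array(c["R"]).round(2).tolist())
E
```

```text
[ 3.21178469e-02  1.38393519e-01  1.54548936e+00 -4.44089210e-16
  1.45770978e+00 -1.86048310e-01]
[-5.93078273e-01  3.30086233e-01  1.93348763e+00 -4.44089210e-16
  8.78018790e-01 -8.11244429e-01]
[ 4.12342310e-02  4.69439969e-01  1.86180105e+00 -4.44089210e-16
  8.10351639e-01 -1.76931925e-01]
[ 3.21178469e-02  1.38393519e-01  1.54548936e+00 -4.44089210e-16
  1.45770978e+00  2.95554434e+00]
[-5.93078273e-01  3.30086233e-01  1.93348763e+00 -4.44089210e-16
  8.78018790e-01  2.33034822e+00]
[ 4.12342310e-02  4.69439969e-01  1.86180105e+00 -4.44089210e-16
  8.10351639e-01  2.96466073e+00]
-1.3526301702956054 3.3417
[0.48264921 0.16190291 0.49136297] [[0.98, 0.21, -0.0], [0.21, -0.94, 0.29], [0.06, -0.28, -0.96]]
```

View pics/w1.png

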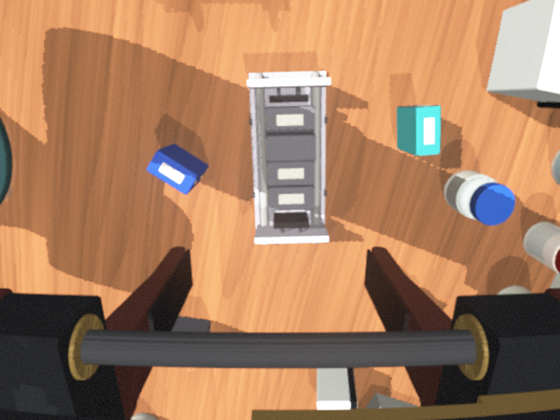

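This wrist view has up = +y. The row reads: labelled meter (290,120), unlabelled tall meter (290,147), labelled (290,174) and (290,199). The end plates are at rows 80 and 237. It agrees with the top view. Now I'll fit the geometry from the range data.

```bash
python3 - <<'E'
from h import *
c=dict(np.load("w1.npz"));X=cloud(c);im=c["image"]
m=np.zeros((420,560),bool);m[60:250,235:345]=1
def rect(n,lo,hi,mm=m):
    p=X[mm&(X[...,2]>lo)&(X[...,2]<hi)]
    r=cv2.minAreaRect((p[:,:2]*1000).astype(np.float32));print(n,len(p),np.round(p[:,:2].mean(0),4),np.round(p[:,2].mean(),4),[np.round(v,1) for v in r])
    return p
z=X[m][:,2];print(np.histogram(z[~np.isnan(z)],np.arange(0.0,.11,.005))[0])
rect("tops",.077,.088);rect("tall",.09,.1);rect("rack",.004,.1)
# yaw via best alignment of rods+tops
best=[]
p=X[m&(X[...,2]>.077)&(X[...,2]<.1)][:,:2]
for a in np.radians(np.arange(8,17,.25)):
    u=p@[np.cos(a),np.sin(a)]; best.append((np.percentile(u,98)-np.percentile(u,2),np.degrees(a)))
print(sorted(best)[:4])
a=np.radians(sorted(best)[0][1])
ex=np.array([np.cos(a),np.sin(a)]);ey=np.array([-np.sin(a),np.cos(a)])
U=X[...,:2]@ex;V=X[...,:2]@ey;Z=X[...,2]
def rng(n,s,lo=2,hi=98):print(n,s.sum(),"u",np.percentile(U[s],[lo,50,hi]).round(4),"v",np.percentile(V[s],[lo,50,hi]).round(4),"z",np.median(Z[s]).round(4))
rng("tall",m&(Z>.09));rng("tops",m&(Z>.078)&(Z<.088))
rng("plates",m&(Z>.062)&(Z<.071))
pl=m&(Z>.062)&(Z<.071);vm=np.median(V[m&(Z>.09)])
rng("plateL",pl&(V>vm+.03));rng("plateR",pl&(V<vm-.03))
rng("rods",m&(Z>.015)&(Z<.024));um=np.median(U[m&(Z>.09)])
rng("rod+",m&(Z>.017)&(Z<.024)&(U>um+.025));rng("rod-",m&(Z>.017)&(Z<.024)&(U<um-.025))
# image column edges for yaw: profile at rows
g=cv2.cvtColor(im,cv2.COLOR_BGR2GRAY)
cv2.imwrite("pics/w1c.png",cv2.resize(im[60:250,235:345],None,fx=3.1,fy=3.1,interpolation=cv2.INTER_CUBIC)) if 1 else 0
# height map lines along v at u~um
for k in np.arange(-.09,.11,.004):
    s=m&(abs(U-um)<.015)&(abs(V-vm-k)<.002);print(round(vm+k,3),s.sum(),np.median(Z[s]).round(3) if s.any() else '',end=' | ')
print(ex,ey)
E
```

```text
[2698 1109  941 1933  294   91  103  133  138  151  228  161  645 1109
   20  251 3398   29 1246   21    0]
tops 3643 [0.51   0.1026] 0.0814 [array([509.6, 104.5]), array([ 55.5, 121.7]), np.float64(14.0)]
tall 1267 [0.5055 0.1194] 0.0933 [array([505.3, 119. ]), array([54.3, 29.2]), np.float64(14.2)]
rack 12403 [0.5086 0.1037] 0.0517 [array([512.7,  91.6]), array([102.1, 234.9]), np.float64(14.2)]
[(np.float64(0.05284364550858506), np.float64(13.0)), (np.float64(0.052875565736944186), np.float64(12.75)), (np.float64(0.05292846340349422), np.float64(14.750000000000002)), (np.float64(0.052934702071157635), np.float64(14.999999999999998))]
tall 1267 u [0.4933 0.5193 0.5453] v [-0.0114  0.0025  0.0164] z 0.0933
tops 3624 u [0.4936 0.5197 0.5468] v [-0.071  -0.0252  0.0466] z 0.0814
plates 1540 u [0.4751 0.5204 0.5647] v [-0.1203  0.0567  0.0787] z 0.067
plateL 850 u [0.4734 0.5192 0.5637] v [0.0536 0.0733 0.0788] z 0.0672
plateR 687 u [0.4765 0.5214 0.5661] v [-0.1205 -0.1144 -0.0952] z 0.0668
rods 2206 u [0.478  0.4888 0.5627] v [-0.1126 -0.0121  0.0863] z 0.0186
rod+ 781 u [0.5501 0.55
[... 314 characters left out ...]
039 81 0.082 | -0.035 80 0.081 | -0.031 84 0.082 | -0.027 96 0.082 | -0.023 81 0.082 | -0.019 97 0.081 | -0.015 81 0.081 | -0.011 55 0.093 | -0.007 93 0.093 | -0.003 96 0.094 | 0.001 106 0.093 | 0.005 82 0.093 | 0.009 108 0.093 | 0.013 93 0.094 | 0.017 122 0.091 | 0.021 94 0.082 | 0.025 88 0.082 | 0.029 104 0.082 | 0.033 78 0.082 | 0.037 104 0.082 | 0.041 104 0.082 | 0.045 82 0.082 | 0.049 96 0.046 | 0.053 77 0.006 | 0.057 94 0.062 | 0.061 65 0.062 | 0.065 71 0.006 | 0.069 96 0.034 | 0.073 128 0.067 | 0.077 89 0.067 | 0.081 13 0.067 | 0.085 59 0.006 | 0.089 70 0.005 | 0.093 66 0.0 | 0.097 68 -0.0 | 0.101 81 -0.0 | 0.105 76 -0.001 | 0.109 0  | [0.97437006 0.22495105] [-0.22495105  0.97437006]
```

```bash
cat >> h.py <<'E'
A=np.radians(14.1)
ex=np.array([np.cos(A),np.sin(A)]);ey=np.array([-np.sin(A),np.cos(A)])
Q=down(A-np.pi/2)
def W(u,v,z): return [*(u*ex+v*ey),z]
def uv(): p=np.array(current_position());return p[:2]@ex,p[:2]@ey,p[2]
def F(): f=np.array(current_force());return np.array([f[:2]@ex,f[:2]@ey,f[2]])
E
python3 - <<'E'
from h import *
c=dict(np.load("w1.npz"));X=cloud(c);m=np.zeros((420,560),bool);m[60:250,235:345]=1
U=X[...,:2]@ex;V=X[...,:2]@ey;Z=X[...,2]
t=m&(Z>.09);um=np.median(U[t])
for s in (1,-1):
    r=m&(Z>.0185)&(Z<.024)&(s*(U-um)>.028);r=r&(V>-.12)&(V<.08)
    print("rod",s,np.polyfit(V[r],U[r],1),np.median(U[r]))
rt=cv2.minAreaRect((np.c_[U[t],V[t]]*1000).astype(np.float32));print(rt)
tp=m&(Z>.078)&(Z<.088);print(np.percentile(V[tp],[1,99]),np.percentile(U[tp],[2,98]))
pl=m&(Z>.064)&(Z<.071);print(np.percentile(V[pl],[2,98]))
u=um;v=rt[0][1]/1000+.0303
print("A",u,v)
move_ptp(W(u,v,.13),Q)
print(servo_line(W(u,v,.038),rate=.1,contact_N=8),uv(),F())
move_gripper(0.05);print(current_finger_gap(),current_grip_force(),F(),current_torque(),current_clock())
E
```

```text
rod 1 [-0.00598664  0.55588261] 0.5558595685272958
rod -1 [0.00142256 0.48405011] 0.48408306778237464
((519.0919799804688, -7.68455696105957), (54.34934616088867, 29.170196533203125), 0.05768543481826782)
[-0.08207365  0.03722902] [0.49313459 0.54607181]
[-0.13032577  0.06857077]
A 0.5193286306035386 0.02261544303894043
False (np.float64(0.5198893504711409), np.float64(0.022540063197668426), np.float64(0.038529931772340695)) [ 0.14475152 -0.15511127  0.83202595]
0.05570164154999715 29.99879937618971 [0.22565035 0.06042288 2.58861132] [-0.0305837  -0.04506143  0.01411374] 5.9083
```

```bash
python3 - <<'E'
from h import *
u,v,z=uv();f0=F()
# slide first 2 mm to free A from tall, then feel rods
def step(du,dv,n,lim,ax):
    global U0,V0
    for i in range(n):
        U0+=du;V0+=dv
        servo_line(W(U0,V0,.0385),rate=.01)
        f=F()-f0;a=uv();print(f"{a[0]:.4f} {a[1]:.4f} {a[2]:.4f} f {f.round(1)}")
        if abs(f[ax])>lim:break
U0,V0=.5198,v
step(0,.001,2,4,1)
print("+u");step(.0005,0,8,7,0)
print("-u");step(-.0005,0,14,7,0)
print(current_clock(),current_finger_gap())
E
```

```text
0.5194 0.0237 0.0383 f [-0.3 -0.3 -5.2]
0.5196 0.0247 0.0384 f [-0.5  0.6 -3.9]
+u
0.5204 0.0246 0.0385 f [-1.  -0.2 -4. ]
0.5209 0.0246 0.0385 f [ 0.4  0.2 -5.1]
0.5214 0.0246 0.0385 f [-0.3  0.2 -3.3]
0.5218 0.0246 0.0385 f [-0.6  0.1 -4.9]
0.5222 0.0246 0.0385 f [-0.4 -0.2 -4.3]
0.5223 0.0246 0.0384 f [-1.9  0.3 -4.5]
0.5224 0.0246 0.0383 f [-3.9 -0.4 -2.2]
0.5224 0.0247 0.0383 f [-5.9  0.1 -0.6]
-u
0.5224 0.0247 0.0383 f [-5.2 -0.8 -2.4]
0.5224 0.0247 0.0383 f [-4.1 -0.5 -5. ]
0.5223 0.0247 0.0384 f [-4.3  0.4 -7.1]
0.5223 0.0246 0.0386 f [-2.8 -0.1 -6.4]
0.5222 0.0246 0.0388 f [-1.1  1.4 -4.6]
0.5218 0.0245 0.0388 f [-0.2  0.1 -3.9]
0.5205 0.0246 0.0386 f [-0.7 -1.  -5. ]
0.5197 0.0246 0.0385 f [-0.  -0.9 -4.7]
0.5192 0.0246 0.0385 f [-0.3  0.4 -4.8]
0.5188 0.0246 0.0385 f [-0.6 -0.5 -4.3]
0.5183 0.0246 0.0385 f [ 0.1  0.6 -4.7]
0.5182 0.0246 0.0386 f [ 0.6  0.2 -5.6]
0.5181 0.0246 0.0386 f [ 2.6  0.7 -6.9]
0.5181 0.0246 0.0387 f [ 4.7 -0.2 -8.1]
11.925 0.055489245861329056
```

```bash
python3 - <<'E'
from h import *
V0=.0246;servo_line(W(.5202,V0,.0385),rate=.01);sleep(.1)
Fm=lambda:np.mean([F() for _ in range(6)],0)
f0=Fm();print(f0)
for i in range(14):
    V0+=.0008;servo_line(W(.5202,V0,.0385),rate=.01);sleep(.05)
    f=Fm()-f0;a=uv();print(f"cmd {V0:.4f} at {a[1]:.4f} f {f.round(1)}")
    if f[1]<-2.5:break
print(current_clock())
E
```

```text
[ 0.62969984  0.11083235 -2.37911079]
cmd 0.0254 at 0.0255 f [ 0.2 -0.5  1.4]
cmd 0.0262 at 0.0262 f [-0.9  0.2  0.4]
cmd 0.0270 at 0.0270 f [ 0.2 -0.3  0.2]
cmd 0.0278 at 0.0278 f [-0.9 -1.6 -0. ]
cmd 0.0286 at 0.0284 f [-0.3 -3.1 -0. ]
14.0167
```

```bash
python3 - <<'E'
from h import *
Fm=lambda:np.mean([F() for _ in range(6)],0)
move_gripper(.08);servo_line(W(.5202,.0280,.14),rate=.15)
v=-.0077
servo_line(W(.5202,v,.14),rate=.15)
print(servo_line(W(.5202,v,.038),rate=.1,contact_N=8),uv())
move_gripper(.05);print(current_finger_gap(),F())
sleep(.2);f0=Fm();print(f0)
print(servo_line(W(.5202,v-.012,.0382),rate=.02,contact_N=13),uv(),(Fm()-f0).round(1))
V0=uv()[1]
for i in range(20):
    V0-=.0008;servo_line(W(.5202,V0,.0382),rate=.01);sleep(.05)
    f=Fm()-f0;a=uv();print(f"cmd {V0:.4f} at {a[1]:.4f} f {f.round(1)}")
    if V0<-.0265 and i>3 and f[1]-b>2.6:break
    if i==3:b=f[1]
    if i>3 and V0>-.0275:b=.7*b+.3*f[1]
    if V0<-.0325:break
print(current_clock())
E
```

```text
False (np.float64(0.5206954703329062), np.float64(-0.007729425211135951), np.float64(0.038487625074941634))
0.05594539134293192 [-0.91901205  0.54712968  2.87279788]
[-1.1714279  -0.81523835  6.19629652]
False (np.float64(0.5202786134315698), np.float64(-0.018580490884242355), np.float64(0.03832032458104909)) [ 0.3  6.2 -3. ]
cmd -0.0194 at -0.0186 f [ 1.6  5.8 -1.6]
cmd -0.0202 at -0.0193 f [ 0.5  6.8 -1.5]
cmd -0.0210 at -0.0200 f [ 0.5  7.4 -1.6]
cmd -0.0218 at -0.0208 f [ 1.7  7.3 -0.7]
cmd -0.0226 at -0.0216 f [ 0.   7.6 -1.3]
cmd -0.0234 at -0.0224 f [ 2.8  7.  -0.8]
cmd -0.0242 at -0.0232 f [ 0.3  6.5 -0.4]
cmd -0.0250 at -0.0240 f [ 1.5  7.6 -0.6]
cmd -0.0258 at -0.0248 f [ 1.   7.5 -1.5]
cmd -0.0266 at -0.0256 f [ 0.1  8.  -1.1]
cmd -0.0274 at -0.0264 f [ 0.7  7.9 -1.8]
cmd -0.0282 at -0.0272 f [ 1.6  6.9 -0.7]
cmd -0.0290 at -0.0280 f [ 1.4  6.1 -0.6]
cmd -0.0298 at -0.0288 f [-0.   7.  -1.6]
cmd -0.0306 at -0.0296 f [ 0.7  7.  -1. ]
cmd -0.0314 at -0.0304 f [ 0.8  8.  -1.8]
cmd -0.0322 at -0.0309 f [-0.1  8.5 -1.6]
cmd -0.0330 at -0.0315 f [ 0.9 11.1 -1.3]
23.8333
```

```bash
python3 - <<'E'
from h import *
move_gripper(.08);servo_line(W(.5202,-.0311,.15),rate=.15)
q=down(np.radians(4.7)-np.pi/2)
move_ptp([.42,-.24,.25],q)
c=capture("wrist");X=cloud(c)
cv2.imwrite("pics/w2.png",c["image"])
d=silhouettes("wrist","meter_loose_mid");print([(x["conf"],np.round(x["xy"])) for x in d])
s=(X[...,2]>.066)&(X[...,2]<.085)&(np.hypot(X[...,0]-.4207,X[...,1]+.2007)<.05)
r=cv2.minAreaRect((X[s][:,:2]*1000).astype(np.float32));print(s.sum(),r,np.median(X[s][:,2]))
c=capture("top");X=cloud(c);U=X[...,:2]@ex;V=X[...,:2]@ey;Z=X[...,2]
for k in np.arange(-.115,.06,.004):
    s=(abs(U-.52)<.02)&(abs(V-k)<.002);print(round(k,3),np.nanmedian(Z[s]).round(3) if s.any() else '',end=' | ')
print(current_clock())
E
```

```text
[(0.65, array([283., 150.]))]
1814 ((420.8681640625, -201.0405731201172), (55.97443389892578, 28.792741775512695), 4.796445369720459) 0.07543818784957963
-0.115 0.03 | -0.111 0.064 | -0.107 0.066 | -0.103 0.083 | -0.099 0.083 | -0.095 0.083 | -0.091 0.084 | -0.087 0.083 | -0.083 0.083 | -0.079 0.082 | -0.075 0.082 | -0.071 0.082 | -0.067 0.083 | -0.063 0.083 | -0.059 0.084 | -0.055 0.083 | -0.051 0.084 | -0.047 0.083 | -0.043 0.095 | -0.039 0.094 | -0.035 0.095 | -0.031 0.096 | -0.027 0.095 | -0.023 0.095 | -0.019 0.095 | -0.015 0.095 | -0.011  | -0.007  | -0.003  | 0.001 0.008 | 0.005 0.007 | 0.009 0.007 | 0.013 0.035 | 0.017 0.065 | 0.021 0.083 | 0.025 0.083 | 0.029 0.084 | 0.033 0.084 | 0.037 0.083 | 0.041 0.082 | 0.045 0.067 | 0.049 0.063 | 0.053 0.053 | 0.057 0.053 | 26.8167
```

View pics/w2.png

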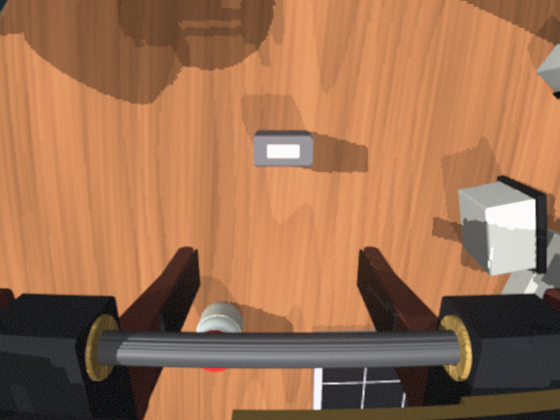

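Loose meter confirmed: grey, with a paper label, at (283,150), giving (0.421,-0.201) with its top at 75 mm. Top-view ranges show the slot open at v≈-0.015 to 0.014. Next: grasp and carry.

```bash
python3 - <<'E'
from h import *
q=down(np.radians(4.75)-np.pi/2)
servo_line([.4209,-.2010,.09],rate=.2,orientation=q)
print(servo_line([.4209,-.2010,.034],rate=.08,contact_N=8),current_position())
move_gripper(.05);print(current_finger_gap(),current_grip_force())
servo_line([.4209,-.2010,.19],rate=.15)
move_ptp(W(.5202,-.0016,.19),Q)
servo_line(W(.5202,-.0016,.14),rate=.1);sleep(.2)
print(uv(),F(),current_finger_gap(),current_clock())
c=capture("wrist");cv2.imwrite("pics/w3.png",c["image"])
np.savez("w3.npz",**c)
c=capture("scene");cv2.imwrite("pics/s3.png",cv2.resize(c["image"][170:270,290:420],None,fx=5,fy=5,interpolation=cv2.INTER_CUBIC))
E
```

```text
False [ 0.42118667 -0.20122702  0.03427799]
0.055888229400389074 29.99915711581707
(np.float64(0.5208177762366298), np.float64(-0.001717716465353248), np.float64(0.14073615718140392)) [-0.32616419  0.32920452 -2.22345777] 0.05580599301857317 32.4583
```

View pics/w3.png

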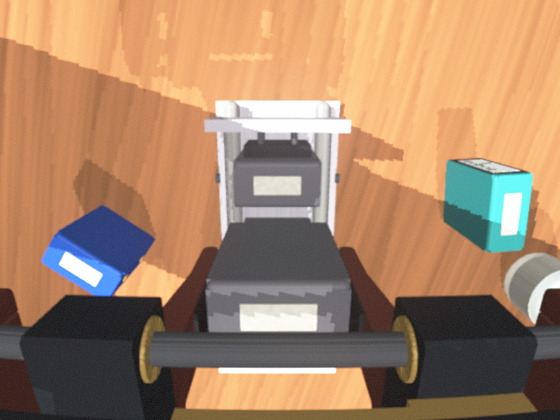

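View pics/s3.png

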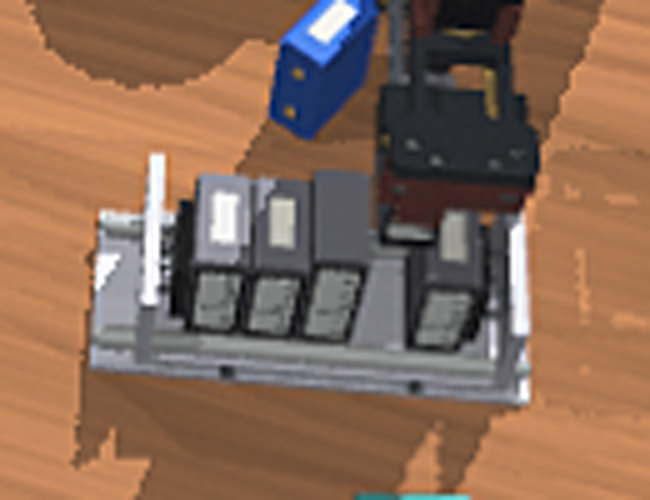

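The crops show the held meter above an open slot, with the tall meter on its right and the end meter on its left, both upright. Now the descent, with force feedback.

```bash
python3 - <<'E'
from h import *
Fm=lambda:np.mean([F() for _ in range(6)],0)
f0=Fm()
r=servo_line(W(.5202,-.0016,.125),rate=.04,contact_N=5);print(r,uv(),(Fm()-f0).round(1))
if not r:
    r=servo_line(W(.5202,-.0016,.060),rate=.03,contact_N=5);print(r,uv(),(Fm()-f0).round(1))
print(current_clock())
E
```

```text
False (np.float64(0.5199363245873374), np.float64(-0.0015790250803575652), np.float64(0.12462176373976304)) [-0.8 -0.4 -0.3]
True (np.float64(0.5195957982704729), np.float64(-0.0009952082439301044), np.float64(0.11174889137852537)) [-0.  -0.1 -0.3]
33.875
```

```bash
python3 - <<'E'
from h import *
Fm=lambda:np.mean([F() for _ in range(6)],0)
f0=np.array([-.3,.3,-2.2])
a=uv();z=a[2]
for i in range(6):
    z-=.002;r=servo_line(W(.5202,-.0013,z),rate=.02,contact_N=10)
    f=Fm()-f0;print(r,f"{z:.4f}",np.round(uv(),4),f.round(1),current_torque().round(2) if hasattr(current_torque(),'round') else np.round(current_torque(),2))
    if r or f[2]>10:break
print(current_clock())
E
```

```text
False 0.1097 [ 0.5201 -0.0012  0.1095] [0.6 2.2 0.1] [ 0.28 -0.16 -0.05]
False 0.1077 [ 0.5203 -0.0012  0.1076] [ 1.2  1.9 -0. ] [ 0.43 -0.23 -0.13]
False 0.1057 [ 0.5204 -0.0012  0.1057] [2.2 2.  0.6] [ 0.52 -0.27 -0.  ]
False 0.1037 [ 0.5204 -0.0012  0.1037] [1.5 2.4 0.4] [ 0.6  -0.18 -0.06]
False 0.1017 [ 0.5204 -0.0012  0.1017] [2.  2.9 2.9] [ 0.62 -0.27 -0.13]
False 0.0997 [ 0.5203 -0.0012  0.0996] [1.7 3.2 3.1] [ 0.76 -0.21 -0.09]
35.4083
```

```bash
python3 - <<'E'
from h import *
Fm=lambda:np.mean([F() for _ in range(6)],0)
f0=np.array([-.3,.3,-2.2])
z=.0997;V=-.0012
for i in range(14):
    z-=.003
    r=servo_line(W(.5202,V,z),rate=.02,contact_N=10)
    f=Fm()-f0;print(r,f"{z:.4f}",np.round(uv(),4),f.round(1),np.round(current_torque(),2))
    if r or f[2]>10:break
    if f[1]>2:V+=.0002
    if f[1]<-2:V-=.0002
print(current_clock(),current_finger_gap())
E
```

```text
False 0.0967 [ 0.5202 -0.0012  0.0965] [2.2 3.4 1.5] [ 0.66 -0.26 -0.08]
False 0.0937 [ 0.5201 -0.0012  0.0934] [1.8 1.7 0.4] [ 0.37 -0.31 -0.04]
False 0.0907 [ 0.5201 -0.0012  0.0904] [1.7 0.7 0.9] [ 0.16 -0.35 -0.1 ]
False 0.0877 [ 0.5202 -0.0011  0.0874] [ 3.2 -0.3  0.5] [ 0.07 -0.39 -0.12]
False 0.0847 [ 0.5202 -0.0011  0.0845] [ 0.9 -0.8  1.8] [-0.03 -0.35 -0.07]
False 0.0817 [ 0.5203 -0.0011  0.0815] [ 2.3 -1.   2.6] [-0.13 -0.43 -0.09]
False 0.0787 [ 0.5203 -0.0011  0.0785] [ 1.8 -1.7  2.9] [-0.17 -0.5  -0.08]
False 0.0757 [ 0.5203 -0.0011  0.0756] [ 2.4 -1.5  2.6] [-0.24 -0.54 -0.05]
False 0.0727 [ 0.5203 -0.0011  0.0727] [ 2.3 -0.7  2.6] [-0.34 -0.53 -0.08]
False 0.0697 [ 0.5203 -0.001   0.0697] [ 2.4 -1.3  4. ] [-0.32 -0.48 -0.04]
False 0.0667 [ 0.5204 -0.0011  0.0668] [ 1.2 -1.   4.8] [-0.36 -0.41 -0.09]
False 0.0637 [ 0.5204 -0.0011  0.0638] [ 0.9 -1.4  6.2] [-0.38 -0.45 -0.13]
False 0.0607 [ 0.5204 -0.0011  0.0608] [ 2.7 -1.3  6.4] [-0.37 -0.43 -0.07]
False 0.0577 [ 0.5204 -0.001   0.0578] [ 1.4 -1.8  5.4] [-0.35 -0.38 -0.08]
39.6083 0.05583392441464437
```

```bash
python3 - <<'E'
from h import *
Fm=lambda:np.mean([F() for _ in range(6)],0)
f0=np.array([-.3,.3,-2.2])
z=.0577;V=-.0011
while z>.0385:
    z-=.002 if z>.044 else .0008
    r=servo_line(W(.5202,V,z),rate=.015,contact_N=10)
    f=Fm()-f0;print(r,f"{z:.4f}",np.round(uv(),4),f.round(1))
    if r or f[2]>13:break
print(current_clock(),current_finger_gap())
E
```

```text
False 0.0557 [ 0.5204 -0.001   0.0559] [ 0.9 -1.2  7.3]
False 0.0537 [ 0.5203 -0.001   0.0538] [ 1.2 -0.   7.3]
False 0.0517 [ 0.5203 -0.001   0.0518] [ 0.5 -2.1  7.6]
False 0.0497 [ 0.5203 -0.001   0.0498] [ 1.1 -0.8  7.2]
False 0.0477 [ 0.5203 -0.001   0.0479] [ 1.  -0.6  8.2]
False 0.0457 [ 0.5202 -0.001   0.0458] [ 2.1 -0.9  7.2]
False 0.0437 [ 0.5203 -0.001   0.0438] [ 1.  -1.8  7.8]
False 0.0429 [ 0.5202 -0.001   0.0431] [ 0.8 -1.2  9. ]
False 0.0421 [ 0.5202 -0.001   0.0423] [ 0.3 -0.4  8. ]
False 0.0413 [ 0.5202 -0.001   0.0415] [-0.4 -1.3  8.3]
False 0.0405 [ 0.5202 -0.001   0.0408] [-0.4 -0.8  9.6]
False 0.0397 [ 0.5202 -0.001   0.0403] [-0.4 -0.8 12.9]
False 0.0389 [ 0.5202 -0.001   0.0403] [-2.6  0.5 21.9]
43.0917 0.056165764245090906
```

The floor was felt at exactly the predicted height (TCP 0.0403). Now release and check.

```bash
python3 - <<'E'
from h import *
servo_line(W(.5202,-.001,.0400),rate=.015);move_gripper(.08)
servo_line(W(.5202,-.001,.13),rate=.15)
move_ptp([*(.51*ex-.03*ey),.33],Q);sleep(.3)
c=capture("wrist");X=cloud(c);U=X[...,:2]@ex;V=X[...,:2]@ey;Z=X[...,2]
for k in np.arange(-.115,.06,.004):
    s=(abs(U-.52)<.02)&(abs(V-k)<.002);print(round(k,3),np.nanmedian(Z[s]).round(4) if s.any() else '',end=' | ')
cv2.imwrite("pics/w4.png",cv2.resize(c["image"][40:280,190:400],None,fx=2.5,fy=2.5,interpolation=cv2.INTER_CUBIC))
c=capture("scene");cv2.imwrite("pics/s4.png",cv2.resize(c["image"][150:290,240:420],None,fx=4,fy=4,interpolation=cv2.INTER_CUBIC))
print(current_clock())
E
```

```text
-0.115 0.0614 | -0.111 0.0625 | -0.107 0.0786 | -0.103 0.0814 | -0.099 0.0815 | -0.095 0.0816 | -0.091 0.0816 | -0.087 0.0815 | -0.083 0.0811 | -0.079 0.0814 | -0.075 0.0808 | -0.071 0.0814 | -0.067 0.0816 | -0.063 0.0817 | -0.059 0.0818 | -0.055 0.0814 | -0.051 0.0813 | -0.047 0.082 | -0.043 0.0932 | -0.039 0.0936 | -0.035 0.0932 | -0.031 0.0935 | -0.027 0.0935 | -0.023 0.0936 | -0.019 0.0932 | -0.015 0.0847 | -0.011 0.4353 | -0.007 0.4255 | -0.003 0.4254 | 0.001 0.4229 | 0.005 0.0815 | 0.009 0.0813 | 0.013 0.0808 | 0.017 0.0814 | 0.021 0.0817 | 0.025 0.0818 | 0.029 0.082 | 0.033 0.0819 | 0.037 0.0815 | 0.041 0.0813 | 0.045 0.0631 | 0.049 0.0625 | 0.053 0.0059 | 0.057 0.0056 | 45.9
```

View pics/w4.png

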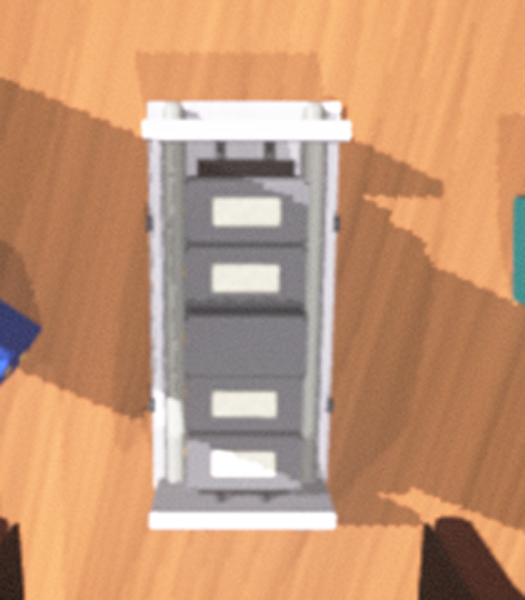

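View pics/s4.png

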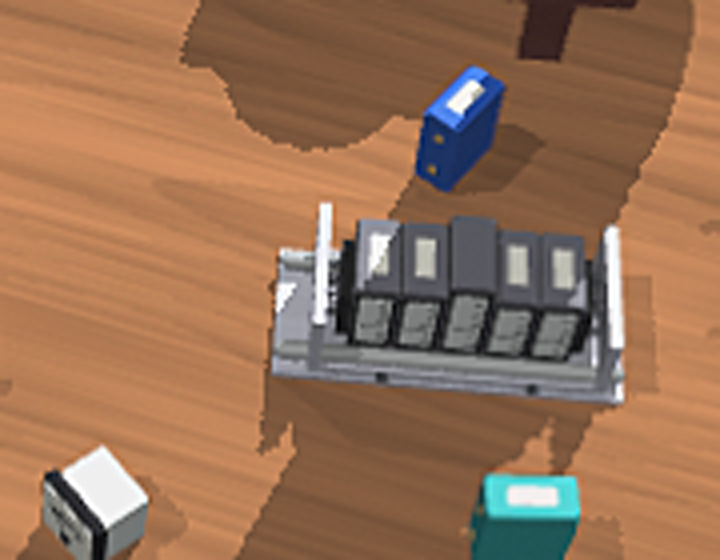

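All five meters stand level in the rack: four tops at 82 mm and the tall one at 94 mm. The returned meter is directly beside the tall one on its +y side.

```bash
python3 -c "
from bench import *
print(close_job())"
```

```text
the job is handed in; nothing more can be done
None
```

The slim meter is back in the rack, fully home on the floor directly left of the tall one, with all five meters upright, each end pad pressed only about 1 mm by the force readings, and the job handed in at about 46 s.

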